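# Show a freshly welded bracket to the inspection camera

## Task

Swing the red clamp on the welding jig fully open by its black knob, lift the welded bracket out of the jig, and hold it up in the air in front of the upward-looking inspection camera: underside square to the lens and centred on it, 130 mm from the lens, its long sides parallel to the long side of the camera's black housing (either way round). Do not touch the camera or its stand with the bracket or the robot, leave the tools and the steel offcut lying where they are, and finish while still holding the bracket there, motionless in the gripper.

Things in the scene. Friction and masses are not known exactly. Their poses are not given: they have to be found in the camera images.
- bracket_mid (a point): Centre, 28 mm above the underside, of the loose welded steel bracket (0.3-0.5 kg): plate 60 x 120 x 6 mm with a grey square post 30 x 30 mm, 50 mm tall, upright on its middle; 56 mm tall in all. z up along the post, y along the 120 mm length, x across. Grip the post, by any two opposite faces. It starts flat in the jig, axes parallel to the jig's, underside 20 mm above the bench.
- bracket_face (a point): Centre of the bracket's underside (a round copper-coloured plug weld), the spot that the camera must see; same axes as bracket_mid, so the underside looks along -z.
- jig: Dark steel welding jig fixed to the bench, 120 x 200 x 20 mm, with brass locating blocks 9 mm high, about 2 mm clear of the plate. Origin on the bench under the bracket's place; z up, y along its length towards the clamp; it reaches from y = -85 to +115 mm. The bracket lifts straight out once the clamp is open.
- swing (a joint): Red swing clamp, turning about a vertical pivot: rad, 0 = jaw straight over the plate (starts 0 to 0.2), 1.75 = stop, fully open; the jaw clears the plate from about 1.3. Grows anticlockwise seen from above: at 0 the knob is on the jig's +y side of the pivot, and it moves towards the jig's -x side. It stays where it is left; about 1 N at the knob moves it.
- clamp_knob (a point): Axis of the clamp's black upright round knob (20 mm diameter, 45 mm tall, top 82 mm above the bench), 20 mm below its top; it circles the pivot at 65 mm radius. The red bar under it is 18 mm wide, its top 37 mm above the bench; the bar's other end, 55 mm beyond the pivot, is the jaw.
- clamp_pivot (a point): Clamp pivot axis, 85 mm from the jig's origin along the jig's +y, 27.5 mm above the bench (lower face of the clamp's bar).
- camera_head: Camera, fixed on a blue base 130 x 150 x 12 mm: black housing 50 x 80 x 35 mm, round grey lens 48 mm wide, green glass. Origin: centre of the glass, 90 mm above the bench. z: line of sight out of the lens, leaning 30 degrees from vertical, roughly towards the robot; y level along the 80 mm side; x up and away. Bracket shown rightly: its z along this z, its y along +y or -y, underside 130 mm out.
- hammer: Hammer lying on the bench, 260 mm long, bystander; leave it alone.
- brush: Brush lying on the bench, 200 mm long, bystander; leave it alone.
- offcut: Offcut of 40 x 40 mm square steel tube, 110 mm long, lying on the bench, bystander; leave it alone.
Not all that is in view belongs to the job. Leave any purple or yellow look-alike of the part that bears camera_head alone.

How it is judged:
By the outcome, as a careful person would: the job done as asked, in the order asked, and still so for the second after the job is handed in, while the arm keeps its last pose, push and grip.
It also fails if it takes over 54 s, if anything falls off the work surface, if the arm or the gripper's body presses on something with over 40 N, if the wrist force passes 120 N, or if a joint passes its speed limit or range.

## Robot

A 7-joint arm with a two-finger parallel gripper is mounted at the origin on the work surface. World frame = base frame: x ahead of the robot, y to its left, z up, the work surface at z = 0. Lengths are in m, angles in rad, forces in N, time in s.
With the tool pointing down it reaches from about 0.425 to 0.925 m from the base axis. Payload 6.8 kg.
Tool frame: the origin (TCP) lies between the finger pads; the fingertips stand r.tcp_to_tips ahead of it and the grasp point (between the pads) lies 3 mm ahead of it (r.tcp_to_tips is the distance from the TCP to the fingertips, in m); z points along the fingers, y is the line along which they close (so a half turn about z gives the same grasp; the last joint's range is limited). The gripper opens to 85 mm and grips with 20 to 120 N. Pads are 22 mm wide; open, the fingers measure 114 mm over their backs; the gripper's body (76 mm by 85 mm) begins 54 mm behind the grasp point. The pads swing forward as they close: fully open they stand 13 mm farther back than shut.
Start: joints at [-1.359, 0.477, 0.022, 1.555, -0.011, 1.109, -0.083], TCP at [0.212, 0.641, 0.253] pointing down, gripper open.
Joint ranges: [-2.96, 2.96], [-0.34, 2.1], [-1.41, 1.46], [0.24, 2.44], [-1.37, 4.51], [0.17, 1.92], [-2.96, 2.96]. Speed limits (rad/s): [2.39, 2.39, 3.14, 3.14, 3.14, 3.14, 3.14].

## Interface

Orientations are given as a rotation vector (axis times angle).
In Python, from bench import r gives the robot as it stands. The module is installed in compiled form; this text tells all that it offers.
- The arm moves only by the tool step_arm, never from a script. Its argument "moves" is a list of rows, each an object of numbers: "rx", "ry", "rz": the turn, a rotation vector about the tool's x, y, z in degrees; "dx", "dy", "dz": the shift along the tool's x, y, z in mm; "gripper": the opening, from -1 (shut) to 1 (fully open). In form: [{"rx": .., "ry": .., "rz": .., "dx": .., "dy": .., "dz": .., "gripper": ..}, ...]. A call has 1 to 20 rows; each row shifts and turns the commanded pose from where the row before left it, along the tool's axes as they then stand; what a row does not reach is not made up. A row lasts 1/8 s, in which the tool goes at most 62.5 mm and 10.7 degrees, less where a joint would pass 70% of its speed; a pose out of reach is approached as far as the arm can. A call is refused whole if a number of a shift passes 62.5 or a number of a turn 10.7, either way. A call with a gripper value outside its range is refused whole. The fingers move at their own pace and stop on an object; "grip_force" is the grip in N (left out, the last holds). Time passes only in rows, so rows that do not move let the fingers close. It gives the time, the measured TCP pose, the force, the opening and the grip force at its end, in the units of the state.
- r.get_obs(): the state, without advancing time (a new reading comes with each control period).
- r.grab_frame(name): name is "side" or "top"; returns the picture (420x560x3 uint8, blue, green, red); there is no depth.
- r.camera_info(name): a dict with "mtx" (3x3 intrinsics, pixels), "D" ([k1, k2, p1, p2, k3] as OpenCV has them; the pictures are not rectified), "rvec" (rotation vector, rad) and "tvec" (3), from world to camera coordinates, as OpenCV has them. Camera axes: x right, y down, z forward; pixel columns grow to the right and rows downward; lengths in m; the calibration is good to about 2 mm. A picture is of the moment at which its call begins. camera_info takes no time and is no camera call.
- r.hand_in(): hands the job in; it is judged then, once.
The state is a dict: "clock": time; "joints": joint angles; "qvel": joint speeds; "tau": joint torques, N m; "tcp_pos": TCP position; "orientation": TCP orientation; "contact_force": force on the tool from outside, world axes, zero at the start; "moment": the same for the moment, N m; "grip_width": finger opening in m; "gripper_force": force on a finger pad.
Only numpy, scipy, OpenCV 4.12 (cv2) and the standard library are available. Lean on these libraries where they do the work, as an engineer would, in place of code of your own. Each camera call takes 0.05 s, during which the arm holds its last target. There are 200 camera calls.

## Working session

There is one attempt and no reset: what is moved stays moved. The work goes in short steps, Python scripts to look and compute and a tool call to move; the robot and the scene stay as the last step left them, time stands still between calls to the robot, and variables do not carry over. Pictures are saved under pics/ and viewed, at most 10 in all, crops included, and the job is handed in when it is done.

Besides the shell and the picture viewer there is one more tool, called after ">>>" by a JSON object that holds its "api" and its "payload". step_arm: Moves the arm, as the interface text tells. Its arguments: {"type":"object","properties":{"moves":{"type":"array","items":{"type":"object","properties":{"rx":{"type":"number"},"ry":{"type":"number"},"rz":{"type":"number"},"dx":{"type":"number"},"dy":{"type":"number"},"dz":{"type":"number"},"gripper":{"type":"number"}}}},"grip_force":{"type":"number"}},"required":["moves"]}

```bash
mkdir -p pics
python3 - <<'E'
from bench import r
import cv2,numpy as np
for n in("side","top"):
    cv2.imwrite(f"pics/{n}0.png",r.grab_frame(n)); i=r.camera_info(n)
    R=cv2.Rodrigues(np.array(i["rvec"],float))[0]; print(n,i["mtx"],i["D"],(-R.T@np.ravel(i["tvec"])).round(3),R[2].round(2))
o=r.get_obs();print(o,r.tcp_to_tips)
E
```

```text
side [[484.20931439   0.         280.09795332]
 [  0.         484.20931439 209.22951574]
 [  0.           0.           1.        ]] [0.01681849 0.         0.         0.         0.        ] [ 0.291 -0.684  0.837] [ 0.22  0.71 -0.67]
top [[442.04613289   0.         278.37366115]
 [  0.         442.04613289 210.07152529]
 [  0.           0.           1.        ]] [-0.05498266  0.          0.          0.          0.        ] [0.462 0.083 1.096] [ 0.08  0.02 -1.  ]
{'clock': 0.1, 'joints': array([-1.35911388,  0.47770738,  0.02234094,  1.55630504, -0.01149536,
        1.10930454, -0.08309953]), 'qvel': array([-3.00418786e-04, -1.53093231e-03,  7.96775360e-05, -1.80909767e-03,
        1.24397142e-04, -1.07696171e-04,  8.67838863e-04]), 'tau': array([ 4.28233398e-03, -5.97763145e+01,  1.61338817e+00, -2.81953901e+01,
        1.27919280e-02,  5.05331976e-03,  5.94342350e-05]), 'tcp_pos': array([0.21204969, 0.64032655, 0.2524497 ]), 'orientation': array([-5.00115542e-01, -3.10139078e+00,  2.49790294e-03]), 'contact_force': array([ 0.39524092,  0.7297495 , -0.27266005]), 'moment': array([ 0.02107409,  0.01334178, -0.0470919 ]), 'gripper_force': 0.0, 'grip_width': 0.08543437718675102} 0.022
```

View pics/side0.png

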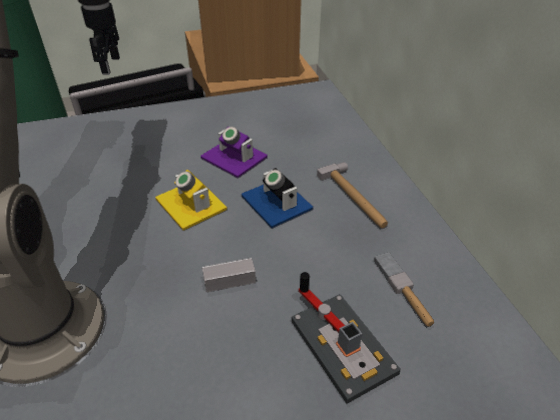

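View pics/top0.png

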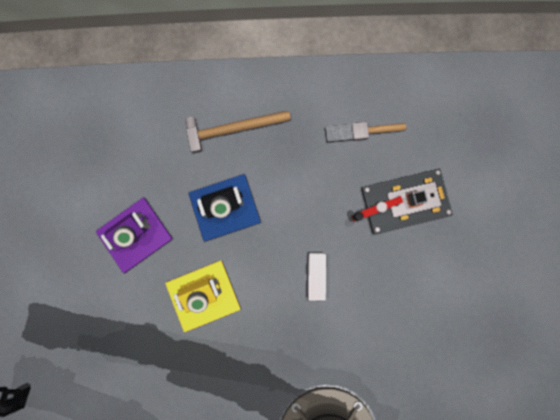

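The top view shows the jig around (407,201) with its clamp knob at (357,215), the blue camera base around (224,207) and the lens at (220,209). The side view has the knob at (304,281), the bracket post at (349,337) and the blue camera's glass at (274,181).

```bash
cat > h.py <<'E'
from bench import r
import cv2,numpy as np
I={n:r.camera_info(n) for n in("side","top")}
def ray(n,p):
    i=I[n];R=cv2.Rodrigues(np.array(i["rvec"],float))[0]
    q=cv2.undistortPoints(np.array([[p]],float),i["mtx"],np.array(i["D"]))[0,0]
    d=R.T@np.array([*q,1]);return -R.T@np.ravel(i["tvec"]),d/np.linalg.norm(d)
def plane(n,p,z):
    c,d=ray(n,p);return c+d*(z-c[2])/d[2]
def tri(ps,pt):
    (a,u),(b,v)=ray("side",ps),ray("top",pt)
    s=np.linalg.lstsq(np.c_[u,-v],b-a,rcond=None)[0];P,Q=a+u*s[0],b+v*s[1]
    return (P+Q)/2,np.linalg.norm(P-Q)
def proj(n,P):
    i=I[n];return cv2.projectPoints(np.array(P,float).reshape(-1,1,3),np.array(i["rvec"],float),np.array(i["tvec"],float),i["mtx"],np.array(i["D"]))[0][:,0]
def blobs(im,lo,hi,box,amin=15):
    x0,y0,x1,y1=box;m=cv2.inRange(cv2.cvtColor(im,cv2.COLOR_BGR2HSV),lo,hi);k=np.zeros_like(m);k[y0:y1,x0:x1]=m[y0:y1,x0:x1]
    n,l,s,c=cv2.connectedComponentsWithStats(k);o=[(s[j,4],c[j],l==j) for j in range(1,n) if s[j,4]>=amin];return sorted(o,key=lambda t:-t[0])
def rect(mask):
    c=max(cv2.findContours(mask.astype(np.uint8),cv2.RETR_EXTERNAL,cv2.CHAIN_APPROX_NONE)[0],key=cv2.contourArea)
    return cv2.boxPoints(cv2.minAreaRect(cv2.convexHull(c)))
E
python3 - <<'E'
from h import *
np.set_printoptions(precision=4,suppress=True)
S,T=[cv2.imread(f"pics/{n}0.png") for n in("side","top")]
g=[]
for n,im,b in(("s",S,(255,160,300,205)),("t",T,(195,185,250,230))):
    o=blobs(im,(45,60,40),(85,255,255),b,8);print(n,"green",[(a,c) for a,c,_ in o]);g.append(o[0][1])
print("glass",tri(*g))
o=blobs(T,(100,120,40),(120,255,255),(180,165,270,250));c=rect(o[0][2]);W=np.array([plane("top",p,.012) for p in c]);print("blue",o[0][0],W,np.linalg.norm(np.diff(W,axis=0),axis=1),W.mean(0))
for n,im,b in(("s",S,(285,260,410,400)),("t",T,(340,160,460,245))):
    print(n,"red",[(a,c) for a,c,_ in blobs(im,(0,150,60),(8,255,255),b)])
    print(n,"brass",[(a,c) for a,c,_ in blobs(im,(12,120,80),(30,255,255),b,6)])
    print(n,"dark",[(a,c) for a,c,_ in blobs(im,(0,0,0),(180,255,32),b)])
# zooms
z=np.vstack([cv2.resize(T[160:245,340:460],None,fx=5,fy=5,interpolation=cv2.INTER_CUBIC)])
cv2.imwrite("pics/jt.png",z)
z=cv2.resize(S[260:405,280:410],None,fx=4,fy=4,interpolation=cv2.INTER_CUBIC);cv2.imwrite("pics/js.png",z)
E
```

```text
s green [(np.int32(61), array([272.7705, 176.6557]))]
t green [(np.int32(80), array([220.2   , 208.2875]))]
glass (array([0.5522, 0.2353, 0.0903]), np.float64(0.0007775750414336333))
blue 2003 [[0.6006 0.3283 0.012 ]
 [0.6436 0.186  0.012 ]
 [0.5224 0.1488 0.012 ]
 [0.4797 0.2896 0.012 ]] [0.1487 0.1268 0.1471] [0.5616 0.2382 0.012 ]
s red [(np.int32(183), array([311.5464, 298.5519])), (np.int32(178), array([333.5843, 320.6742]))]
s brass [(np.int32(94), array([369.0745, 373.7553])), (np.int32(61), array([345.3607, 372.7705])), (np.int32(55), array([378.1636, 355.5636])), (np.int32(51), array([321.6863, 339.4902])), (np.int32(47), array([406.617 , 292.0213])), (np.int32(16), array([353.   , 321.875]))]
s dark [(np.int32(151), array([304.0066, 281.8808])), (np.int32(141), array([324.9929, 369.3617])), (np.int32(95), array([350.3684, 330.8211])), (np.int32(17), array([361.8824, 364.4118])), (np.int32(16), array([370.5625, 387.8125]))]
t red [(np.int32(112), array([369.2768, 211.3125])), (np.int32(94), array([393.6277, 201.6489]))]
t brass [(np.int32(50), array([440.54, 192.34])), (np.int32(32), array([427.4375, 179.7812])), (np.int32(30), array([396.0667, 187.4667])), (np.int32(29), array([403.8276, 217.2759])), (np.int32(28), array([435.5, 209.5]))]
t dark [(np.int32(25), array([420.44, 196.36]))]
```

View pics/jt.png

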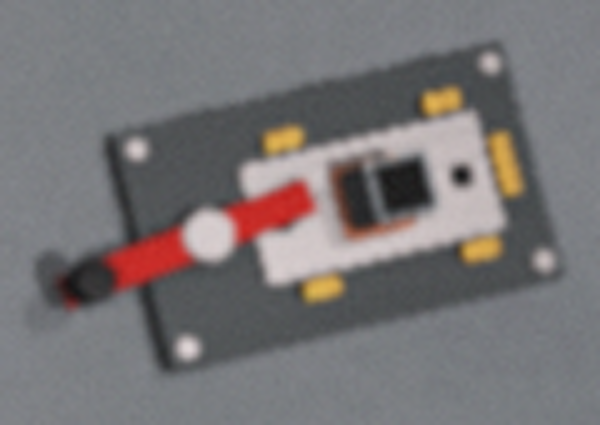

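View pics/js.png

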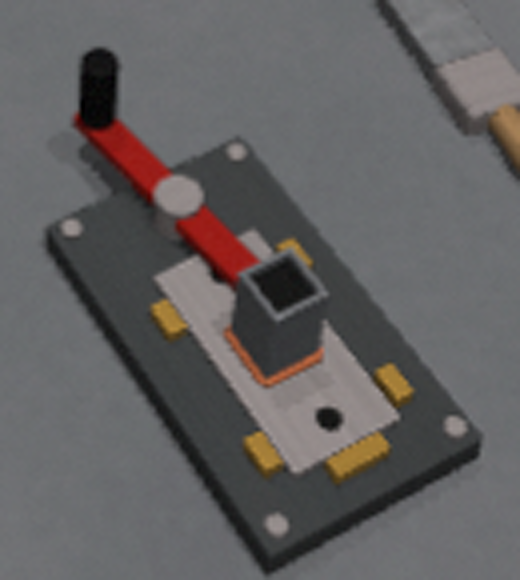

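The crops show the jig's four screws at about (135,150), (490,63), (544,261) and (187,348) in the top crop. The post mouth is at (404,184) and the knob top at (93,281). In the side crop the knob top is at (100,58) and the post mouth at (287,283).

Run:
```python
from h import *
np.set_printoptions(precision=4,suppress=True)
S,T=[cv2.imread(f"pics/{n}0.png") for n in("side","top")]
t=lambda q:((q[0]+.5)/5-.5+340,(q[1]+.5)/5-.5+160)
s=lambda q:((q[0]+.5)/4-.5+280,(q[1]+.5)/4-.5+260)
W=np.array([plane("top",t(q),.0205) for q in((135,150),(187,348),(490,63),(544,261))])
Ss=np.array([plane("side",s(q),.0205) for q in((237,151),(71,228),(455,426),(277,524))])
for X in(W,Ss):
    yd=X[0]+X[1]-X[2]-X[3];L=np.linalg.norm(yd)/2;yd/=np.linalg.norm(yd);c=X.mean(0)
    print("jig c",c,"len",L,"wid",np.linalg.norm(X[0]-X[1]),np.linalg.norm(X[2]-X[3]),"yaw(y dir)",np.degrees(np.arctan2(yd[1],yd[0])),"orig",c-.015*yd,"pivot",c+.07*yd)
print("post",tri(s((287,283)),t((404,184))),"top@z",plane("top",t((404,184)),.076),plane("side",s((287,283)),.076))
print("knob",tri(s((100,58)),t((93,281))),plane("top",t((93,281)),.082),plane("side",s((100,58)),.082))
print("pivcap",tri(s((178,193)),t((209,235))))
for n,im,b in(("side",S,(255,160,310,220)),("top",T,(190,170,260,240))):
    print(n,[(a,c) for a,c,_ in blobs(im,(0,0,165),(180,60,255),b,8)])
z=np.hstack([cv2.resize(T[170:240,185:265],(640,560)[::1] if 0 else (400,350),interpolation=cv2.INTER_CUBIC),cv2.resize(S[155:225,240:320],(400,350),interpolation=cv2.INTER_CUBIC)]);cv2.imwrite("pics/cam.png",z)
```

```text
jig c [ 0.5638 -0.2127  0.0205] len 0.18075485052693913 wid 0.09977015016532395 0.100520196859114 yaw(y dir) 102.0540630261564 orig [ 0.5669 -0.2274  0.0205] pivot [ 0.5492 -0.1442  0.0205]
jig c [ 0.5646 -0.2117  0.0205] len 0.1802226593870726 wid 0.10098042860549358 0.0999547817761697 yaw(y dir) 101.97482947025802 orig [ 0.5677 -0.2264  0.0205] pivot [ 0.5501 -0.1432  0.0205]
post (array([ 0.5679, -0.2282,  0.0753]), np.float64(0.0007976477226798146)) top@z [ 0.5675 -0.2279  0.076 ] [ 0.5681 -0.2287  0.076 ]
knob (array([ 0.5271, -0.0809,  0.0817]), np.float64(0.0017694893312745694)) [ 0.5262 -0.0806  0.082 ] [ 0.5278 -0.0813  0.082 ]
pivcap (array([ 0.5492, -0.1436,  0.0414]), np.float64(6.195142213876195e-05))
side [(np.int32(79), array([271.8861, 176.519 ])), (np.int32(21), array([289.6667, 189.7143]))]
top [(np.int32(159), array([220.1698, 208.0252])), (np.int32(53), array([200.5283, 206.8113])), (np.int32(51), array([236.9608, 194.4706]))]
```

View pics/cam.png

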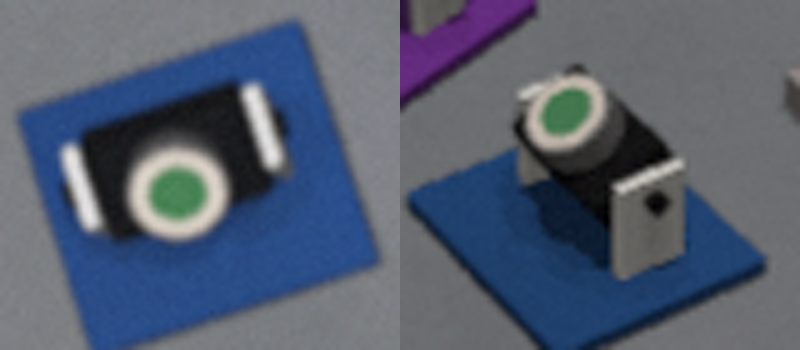

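Both views agree to within about 1–2 mm. The jig origin is near (0.5676,-0.2275) with yaw 12°, the pivot near (0.5497,-0.1437) and the swing about 0.14 rad. The glass is at (0.552,0.235,0.090) and the camera yaw is about 17°. I'll move above the knob with the fingers partly open.

>>> {"api": "step_arm", "payload": {"moves": [{"dx": -16,"dy": -18,"gripper": -0.1},{"dx": -32,"dy": -36,"gripper": -0.1},{"dx": -32,"dy": -36,"gripper": -0.1},{"dx": -32,"dy": -36,"gripper": -0.1},{"dx": -32,"dy": -36,"gripper": -0.1},{"dx": -32,"dy": -36,"gripper": -0.1},{"dx": -32,"dy": -36,"gripper": -0.1},{"dx": -32,"dy": -36,"gripper": -0.1},{"dx": -32,"dy": -36,"gripper": -0.1},{"dx": -32,"dy": -36,"gripper": -0.1},{"dx": -32,"dy": -36,"gripper": -0.1},{"dx": -32,"dy": -36,"gripper": -0.1},{"dx": -32,"dy": -36,"gripper": -0.1},{"dx": -32,"dy": -36,"gripper": -0.1},{"dx": -32,"dy": -36,"gripper": -0.1},{"dx": -32,"dy": -36,"gripper": -0.1},{"dx": -16,"dy": -18,"gripper": -0.1},{"gripper": -0.1},{"gripper": -0.1}]}}

```text
invalid input at $.moves[0]: expected keys rx, ry, rz, dx, dy, dz, gripper
```

```bash
cat >> h.py <<'E'
from scipy.spatial.transform import Rotation as Ro
def st():
    o=r.get_obs();R=Ro.from_rotvec(o["orientation"]).as_matrix()
    print("t",round(o["clock"],2),"p",o["tcp_pos"].round(4),"\nR",R.round(3).tolist(),"q",o["joints"].round(3),"F",o["contact_force"].round(1),"w",round(o["grip_width"],4),round(o["gripper_force"],1));return o["tcp_pos"],R
def to(P): p,R=st();print("tool mm",(R.T@(np.array(P)-p)*1000).round(1));
E
python3 - <<'E'
from h import *
np.set_printoptions(suppress=True)
to([.5271,-.0811,.20])
a=blobs(cv2.imread("pics/top0.png"),(0,0,165),(180,60,255),(190,170,260,240),8)
d=plane("top",a[1][1],.085)-plane("top",a[2][1],.085);print("cam y yaw",np.degrees(np.arctan2(d[1],d[0])),np.linalg.norm(d))
E
```

```text
t 0.1 p [0.212  0.6403 0.2524] 
R [[-0.949, 0.314, -0.0], [0.314, 0.949, -0.002], [-0.0, -0.002, -1.0]] q [-1.359  0.478  0.022  1.556 -0.011  1.109 -0.083] F [ 0.4  0.7 -0.3] w 0.0854 0.0
tool mm [-525.8 -585.7   53.4]
cam y yaw 107.10964113645343 0.0888981410558081
```

>>> {"api": "step_arm", "payload": {"moves": [{"rx": 0,"ry": 0,"rz": 0,"dx": -16,"dy": -18,"dz": 0,"gripper": -0.1},{"rx": 0,"ry": 0,"rz": 0,"dx": -32,"dy": -36,"dz": 0,"gripper": -0.1},{"rx": 0,"ry": 0,"rz": 0,"dx": -32,"dy": -36,"dz": 0,"gripper": -0.1},{"rx": 0,"ry": 0,"rz": 0,"dx": -32,"dy": -36,"dz": 0,"gripper": -0.1},{"rx": 0,"ry": 0,"rz": 0,"dx": -32,"dy": -36,"dz": 0,"gripper": -0.1},{"rx": 0,"ry": 0,"rz": 0,"dx": -32,"dy": -36,"dz": 0,"gripper": -0.1},{"rx": 0,"ry": 0,"rz": 0,"dx": -32,"dy": -36,"dz": 0,"gripper": -0.1},{"rx": 0,"ry": 0,"rz": 0,"dx": -32,"dy": -36,"dz": 0,"gripper": -0.1},{"rx": 0,"ry": 0,"rz": 0,"dx": -32,"dy": -36,"dz": 0,"gripper": -0.1},{"rx": 0,"ry": 0,"rz": 0,"dx": -32,"dy": -36,"dz": 0,"gripper": -0.1},{"rx": 0,"ry": 0,"rz": 0,"dx": -32,"dy": -36,"dz": 0,"gripper": -0.1},{"rx": 0,"ry": 0,"rz": 0,"dx": -32,"dy": -36,"dz": 0,"gripper": -0.1},{"rx": 0,"ry": 0,"rz": 0,"dx": -32,"dy": -36,"dz": 0,"gripper": -0.1},{"rx": 0,"ry": 0,"rz": 0,"dx": -32,"dy": -36,"dz": 0,"gripper": -0.1},{"rx": 0,"ry": 0,"rz": 0,"dx": -32,"dy": -36,"dz": 0,"gripper": -0.1},{"rx": 0,"ry": 0,"rz": 0,"dx": -32,"dy": -36,"dz": 0,"gripper": -0.1},{"rx": 0,"ry": 0,"rz": 0,"dx": -16,"dy": -18,"dz": 0,"gripper": -0.1},{"rx": 0,"ry": 0,"rz": 0,"dx": 0,"dy": 0,"dz": 0,"gripper": -0.1},{"rx": 0,"ry": 0,"rz": 0,"dx": 0,"dy": 0,"dz": 0,"gripper": -0.1}]}}

```text
clock: 2.48
tcp_pos: [0.5167, -0.066, 0.2529]
orientation: [-0.499, -3.101, -0.001]
contact_force: [-0.7, 0.7, -0.4]
grip_width: 0.0383
gripper_force: 0.0
```

```bash
python3 -c "
from h import *
to([.5271,-.0811,.074])"
```

```text
t 2.48 p [ 0.5167 -0.066   0.2529] 
R [[-0.95, 0.314, -0.001], [0.314, 0.95, 0.0], [0.001, 0.0, -1.0]] q [-0.398  0.235  0.479  1.946 -0.129  0.991  1.393] F [-0.7  0.7 -0.4] w 0.0383 0.0
tool mm [-14.8 -11.1 178.9]
```

>>> {"api": "step_arm", "payload": {"moves": [{"rx": 0,"ry": 0,"rz": 0,"dx": -14.8,"dy": -11.1,"dz": 20,"gripper": -0.1},{"rx": 0,"ry": 0,"rz": 0,"dx": 0,"dy": 0,"dz": 40,"gripper": -0.1},{"rx": 0,"ry": 0,"rz": 0,"dx": 0,"dy": 0,"dz": 40,"gripper": -0.1},{"rx": 0,"ry": 0,"rz": 0,"dx": 0,"dy": 0,"dz": 40,"gripper": -0.1},{"rx": 0,"ry": 0,"rz": 0,"dx": 0,"dy": 0,"dz": 27,"gripper": -0.1},{"rx": 0,"ry": 0,"rz": 0,"dx": 0,"dy": 0,"dz": 12,"gripper": -0.1},{"rx": 0,"ry": 0,"rz": 0,"dx": 0,"dy": 0,"dz": 0,"gripper": -0.1},{"rx": 0,"ry": 0,"rz": 0,"dx": 0,"dy": 0,"dz": 0,"gripper": -0.1}]}}

```text
clock: 3.48
tcp_pos: [0.5285, -0.0819, 0.0754]
orientation: [0.499, 3.1, 0.001]
contact_force: [0.1, -0.9, 0.0]
grip_width: 0.0382
gripper_force: 0.0
```

```bash
python3 -c "
from h import *
np.set_printoptions(suppress=True)
p,R=st();pv=np.array([.5497,-.1437])
# TCP path: tool centre leads knob by ~9mm lag; arc at 65mm
A=np.r_[np.radians(np.arange(120,211,9.)),np.radians(213)]
q=p
for a in A:
    n=np.array([*(pv+.065*np.array([np.cos(a),np.sin(a)])),q[2]]);print(round(np.degrees(a)),(R.T@(n-q)*1000).round(1),n.round(3));q=n
S,T=r.grab_frame('side'),r.grab_frame('top')
cv2.imwrite('pics/k.png',np.hstack([cv2.resize(T[160:245,330:450],(396,281)),cv2.resize(S[240:325,270:390],(396,281))]))"
```

```text
t 3.48 p [ 0.5285 -0.0819  0.0754] 
R [[-0.949, 0.314, 0.002], [0.314, 0.949, 0.0], [-0.002, 0.001, -1.0]] q [-0.259  0.52   0.378  2.049 -0.319  0.626  1.585] F [ 0.1 -0.9  0. ] w 0.0382 0.0
120 [ 9.  -8.8 -0. ] [ 0.517 -0.087  0.075]
129 [ 6.2 -8.1 -0. ] [ 0.509 -0.093  0.075]
138 [ 4.8 -9.  -0. ] [ 0.501 -0.1    0.075]
147 [ 3.4 -9.6 -0. ] [ 0.495 -0.108  0.075]
156 [  1.8 -10.   -0. ] [ 0.49  -0.117  0.075]
165 [  0.2 -10.2  -0. ] [ 0.487 -0.127  0.075]
174 [ -1.4 -10.1  -0. ] [ 0.485 -0.137  0.075]
183 [-2.9 -9.8 -0. ] [ 0.485 -0.147  0.075]
192 [-4.4 -9.2  0. ] [ 0.486 -0.157  0.075]
201 [-5.8 -8.4  0. ] [ 0.489 -0.167  0.075]
210 [-7.1 -7.4  0. ] [ 0.493 -0.176  0.075]
213 [-2.6 -2.2  0. ] [ 0.495 -0.179  0.075]
```

View pics/k.png

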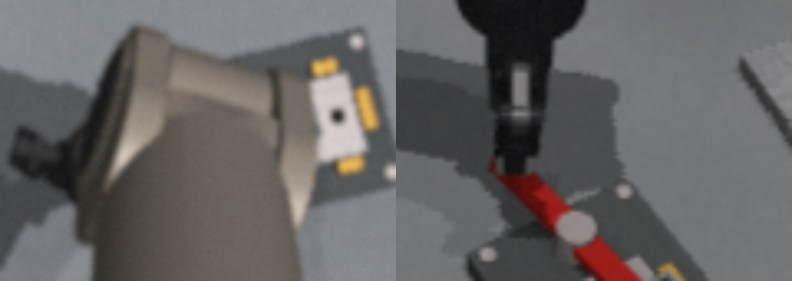

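In both panes the fingers straddle the knob with the red bar just below the tips. I'll narrow the gap and sweep the arc.

>>> {"api": "step_arm", "payload": {"moves": [{"rx": 0,"ry": 0,"rz": 0,"dx": 0,"dy": 0,"dz": 0,"gripper": -0.32},{"rx": 0,"ry": 0,"rz": 0,"dx": 0,"dy": 0,"dz": 0,"gripper": -0.32},{"rx": 0,"ry": 0,"rz": 0,"dx": 4.5,"dy": -4.4,"dz": 0,"gripper": -0.32},{"rx": 0,"ry": 0,"rz": 0,"dx": 4.5,"dy": -4.4,"dz": 0,"gripper": -0.32},{"rx": 0,"ry": 0,"rz": 0,"dx": 6.2,"dy": -8.1,"dz": 0,"gripper": -0.32},{"rx": 0,"ry": 0,"rz": 0,"dx": 4.8,"dy": -9,"dz": 0,"gripper": -0.32},{"rx": 0,"ry": 0,"rz": 0,"dx": 3.4,"dy": -9.6,"dz": 0,"gripper": -0.32},{"rx": 0,"ry": 0,"rz": 0,"dx": 1.8,"dy": -10,"dz": 0,"gripper": -0.32},{"rx": 0,"ry": 0,"rz": 0,"dx": 0.2,"dy": -10.2,"dz": 0,"gripper": -0.32},{"rx": 0,"ry": 0,"rz": 0,"dx": -1.4,"dy": -10.1,"dz": 0,"gripper": -0.32},{"rx": 0,"ry": 0,"rz": 0,"dx": -2.9,"dy": -9.8,"dz": 0,"gripper": -0.32},{"rx": 0,"ry": 0,"rz": 0,"dx": -4.4,"dy": -9.2,"dz": 0,"gripper": -0.32},{"rx": 0,"ry": 0,"rz": 0,"dx": -5.8,"dy": -8.4,"dz": 0,"gripper": -0.32},{"rx": 0,"ry": 0,"rz": 0,"dx": -5,"dy": -5.5,"dz": 0,"gripper": -0.32},{"rx": 0,"ry": 0,"rz": 0,"dx": 0,"dy": 0,"dz": 0,"gripper": -0.32},{"rx": 0,"ry": 0,"rz": 0,"dx": 0,"dy": 0,"dz": 0,"gripper": -0.32}]}}

```text
clock: 5.58
tcp_pos: [0.4913, -0.1742, 0.0743]
orientation: [0.5, 3.101, -0.0]
contact_force: [-0.3, -0.2, 0.2]
grip_width: 0.0291
gripper_force: 0.0
```

```bash
python3 -c "
from h import *
to([.497,-.18,.075])"
```

```text
t 5.58 p [ 0.4913 -0.1742  0.0743] 
R [[-0.949, 0.314, 0.0], [0.314, 0.949, -0.0], [-0.001, -0.0, -1.0]] q [-0.077  0.505  0.375  2.08  -0.315  0.609  1.767] F [-0.3 -0.2  0.2] w 0.0291 0.0
tool mm [-7.2 -3.8 -0.7]
```

>>> {"api": "step_arm", "payload": {"moves": [{"rx": 0,"ry": 0,"rz": 0,"dx": -2,"dy": -2,"dz": 0,"gripper": -0.32},{"rx": 0,"ry": 0,"rz": 0,"dx": -2,"dy": -2,"dz": 0,"gripper": -0.32},{"rx": 0,"ry": 0,"rz": 0,"dx": 0,"dy": 0,"dz": 0,"gripper": -0.32}]}}

```text
clock: 5.95
tcp_pos: [0.4929, -0.176, 0.0739]
orientation: [-0.496, -3.099, -0.006]
contact_force: [-2.3, 7.8, 3.2]
grip_width: 0.0295
gripper_force: 3.5
```

>>> {"api": "step_arm", "payload": {"moves": [{"rx": 0,"ry": 0,"rz": 0,"dx": 3,"dy": 4,"dz": 0,"gripper": -0.32},{"rx": 0,"ry": 0,"rz": 0,"dx": 0,"dy": 0,"dz": 0,"gripper": -0.32},{"rx": 0,"ry": 0,"rz": 0,"dx": 0,"dy": 0,"dz": -20,"gripper": -0.32},{"rx": 0,"ry": 0,"rz": 0,"dx": 0,"dy": 0,"dz": -35,"gripper": -0.32},{"rx": 0,"ry": 0,"rz": 0,"dx": 0,"dy": 0,"dz": -35,"gripper": 0.4},{"rx": 0,"ry": 0,"rz": 9.95,"dx": 0,"dy": 0,"dz": -20,"gripper": 0.6},{"rx": 0,"ry": 0,"rz": 9.95,"dx": 0,"dy": 0,"dz": 0,"gripper": 0.6},{"rx": 0,"ry": 0,"rz": 9.95,"dx": 0,"dy": 0,"dz": 0,"gripper": 0.6},{"rx": 0,"ry": 0,"rz": 9.95,"dx": 0,"dy": 0,"dz": 0,"gripper": 0.6},{"rx": 0,"ry": 0,"rz": 9.95,"dx": 0,"dy": 0,"dz": 0,"gripper": 0.6},{"rx": 0,"ry": 0,"rz": 9.95,"dx": 0,"dy": 0,"dz": 0,"gripper": 0.6},{"rx": 0,"ry": 0,"rz": 0,"dx": 0,"dy": 0,"dz": 0,"gripper": 0.6},{"rx": 0,"ry": 0,"rz": 0,"dx": 0,"dy": 0,"dz": 0,"gripper": 0.6}]}}

```text
clock: 7.58
tcp_pos: [0.492, -0.1745, 0.1844]
orientation: [1.974, 2.444, -0.0]
contact_force: [-1.2, 0.3, 0.4]
grip_width: 0.0682
gripper_force: 0.0
```

```bash
python3 -c "
from h import *
np.set_printoptions(suppress=True)
to([.5678,-.2280,.061])
S=r.grab_frame('side')
pv=np.array([.5497,-.1437]);a=np.radians(12+90)+1.75
print('expected knob top px',proj('side',[*(pv+.065*np.array([np.cos(a),np.sin(a)])),.082]))
cv2.imwrite('pics/s2.png',cv2.resize(S[220:400,230:410],(600,600)))"
```

```text
t 7.58 p [ 0.492  -0.1745  0.1844] 
R [[-0.211, 0.978, 0.0], [0.978, 0.211, -0.0], [-0.0, 0.0, -1.0]] q [-0.355  0.376  0.72   2.023 -0.325  0.857  0.759] F [-1.2  0.3  0.4] w 0.0682 0.0
tool mm [-68.2  62.8 123.4]
expected knob top px [[300.49392184 312.53253918]]
```

View pics/s2.png

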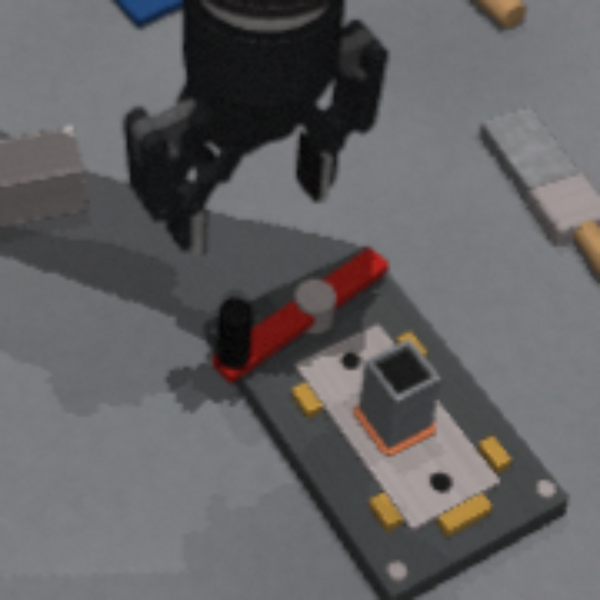

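The knob is at about (301,311) in full-image pixels against an expected (300.5,312.5), so the clamp sits at its stop and the jaw is clear of the plate. Next is the grasp.

>>> {"api": "step_arm", "payload": {"moves": [{"rx": 0,"ry": 0,"rz": 0,"dx": -17.2,"dy": 15.8,"dz": 0,"gripper": 0.6},{"rx": 0,"ry": 0,"rz": 0,"dx": -34,"dy": 31,"dz": 0,"gripper": 0.6},{"rx": 0,"ry": 0,"rz": 0,"dx": -17,"dy": 16,"dz": 0,"gripper": 0.6},{"rx": 0,"ry": 0,"rz": 0,"dx": 0,"dy": 0,"dz": 0,"gripper": 0.6},{"rx": 0,"ry": 0,"rz": 0,"dx": 0,"dy": 0,"dz": 30,"gripper": 0.6},{"rx": 0,"ry": 0,"rz": 0,"dx": 0,"dy": 0,"dz": 35,"gripper": 0.6},{"rx": 0,"ry": 0,"rz": 0,"dx": 0,"dy": 0,"dz": 30,"gripper": 0.6},{"rx": 0,"ry": 0,"rz": 0,"dx": 0,"dy": 0,"dz": 18,"gripper": 0.6},{"rx": 0,"ry": 0,"rz": 0,"dx": 0,"dy": 0,"dz": 10,"gripper": 0.6},{"rx": 0,"ry": 0,"rz": 0,"dx": 0,"dy": 0,"dz": 0,"gripper": 0.6},{"rx": 0,"ry": 0,"rz": 0,"dx": 0,"dy": 0,"dz": 0,"gripper": 0.6}]}}

```text
clock: 9.0
tcp_pos: [0.5682, -0.2283, 0.0623]
orientation: [1.977, 2.44, 0.001]
contact_force: [-0.4, -0.7, 0.7]
grip_width: 0.0682
gripper_force: 0.0
```

```bash
python3 -c "
from h import *
to([.5678,-.2280,.061])"
```

```text
t 9.0 p [ 0.5682 -0.2283  0.0623] 
R [[-0.208, 0.978, 0.002], [0.978, 0.208, -0.0], [-0.001, 0.001, -1.0]] q [-0.126  0.683  0.563  1.876 -0.527  0.733  0.946] F [-0.4 -0.7  0.7] w 0.0682 0.0
tool mm [ 0.4 -0.3  1.3]
```

>>> {"api": "step_arm", "payload": {"moves": [{"rx": 0,"ry": 0,"rz": 0,"dx": 0,"dy": 0,"dz": 0,"gripper": -0.1},{"rx": 0,"ry": 0,"rz": 0,"dx": 0,"dy": 0,"dz": 0,"gripper": -1},{"rx": 0,"ry": 0,"rz": 0,"dx": 0,"dy": 0,"dz": 0,"gripper": -1},{"rx": 0,"ry": 0,"rz": 0,"dx": 0,"dy": 0,"dz": 0,"gripper": -1},{"rx": 0,"ry": 0,"rz": 0,"dx": 0,"dy": 0,"dz": 0,"gripper": -1},{"rx": 0,"ry": 0,"rz": 0,"dx": 0,"dy": 0,"dz": 0,"gripper": -1}], "grip_force": 40}}

```text
clock: 9.75
tcp_pos: [0.5676, -0.2283, 0.0618]
orientation: [1.978, 2.441, 0.0]
contact_force: [-1.8, 0.5, 5.5]
grip_width: 0.0295
gripper_force: 41.5
```

>>> {"api": "step_arm", "payload": {"moves": [{"rx": 0,"ry": 0,"rz": 0,"dx": 0,"dy": 0,"dz": 0,"gripper": -1},{"rx": 0,"ry": 0,"rz": 0,"dx": 0,"dy": 0,"dz": 0,"gripper": -1}], "grip_force": 80}}

```text
clock: 10.0
tcp_pos: [0.5678, -0.2283, 0.0619]
orientation: [1.977, 2.441, 0.0]
contact_force: [-1.7, 1.2, 5.9]
grip_width: 0.0292
gripper_force: 79.7
```

```bash
python3 -c "
from h import *
p,R=st();o=r.get_obs();print(o['moment'])"
```

```text
t 10.0 p [ 0.5678 -0.2283  0.0619] 
R [[-0.207, 0.978, 0.001], [0.978, 0.207, -0.0], [-0.0, 0.001, -1.0]] q [-0.126  0.683  0.563  1.877 -0.527  0.733  0.946] F [-1.7  1.2  5.9] w 0.0292 79.7
[0.09208619 0.46417491 0.01951591]
```

>>> {"api": "step_arm", "payload": {"moves": [{"rx": 0,"ry": 0,"rz": 0,"dx": 0,"dy": 0,"dz": -4,"gripper": -1},{"rx": 0,"ry": 0,"rz": 0,"dx": 0,"dy": 0,"dz": -8,"gripper": -1},{"rx": 0,"ry": 0,"rz": 0,"dx": 0,"dy": 0,"dz": -14,"gripper": -1},{"rx": 0,"ry": 0,"rz": 0,"dx": 0,"dy": 0,"dz": -24,"gripper": -1},{"rx": 0,"ry": 0,"rz": 0,"dx": 0,"dy": 0,"dz": -32,"gripper": -1},{"rx": 0,"ry": 0,"rz": 0,"dx": 0,"dy": 0,"dz": -36,"gripper": -1},{"rx": 0,"ry": 0,"rz": 0,"dx": 0,"dy": 0,"dz": -36,"gripper": -1},{"rx": 0,"ry": 0,"rz": 0,"dx": 0,"dy": 0,"dz": -36,"gripper": -1},{"rx": 0,"ry": 0,"rz": 0,"dx": 0,"dy": 0,"dz": -24,"gripper": -1},{"rx": 0,"ry": 0,"rz": 0,"dx": 0,"dy": 0,"dz": -12,"gripper": -1},{"rx": 0,"ry": 0,"rz": 0,"dx": 0,"dy": 0,"dz": 0,"gripper": -1},{"rx": 0,"ry": 0,"rz": 0,"dx": 0,"dy": 0,"dz": 0,"gripper": -1}]}}

```text
clock: 11.5
tcp_pos: [0.567, -0.2276, 0.2862]
orientation: [-1.976, -2.44, 0.001]
contact_force: [0.2, 0.9, -3.7]
grip_width: 0.0291
gripper_force: 79.2
```

```bash
cat >> h.py <<'E'
a=np.radians(17.1);cx=np.array([np.cos(a),np.sin(a),0])
zc=-.5*cx+[0,0,np.sqrt(.75)];xc=np.sqrt(.75)*cx+[0,0,.5]
RT=np.c_[np.cross(xc,-zc),xc,-zc];G=np.array([.5522,.2353,.090]);PT=G+.1719*zc
def goal(off=0):
    p,R=st();P=PT+off*zc
    print("rot deg",np.degrees(Ro.from_matrix(R.T@RT).as_rotvec()).round(2),"shift mm tool",(R.T@(P-p)*1000).round(1),"world",((P-p)*1000).round(1))
E
python3 -c "
from h import *
goal(.06)"
```

```text
t 11.5 p [ 0.567  -0.2276  0.2862] 
R [[-0.208, 0.978, -0.002], [0.978, 0.208, 0.001], [0.001, -0.002, -1.0]] q [-0.275  0.417  0.753  1.714 -0.31   1.136  0.777] F [ 0.2  0.9 -3.7] w 0.0291 79.2
rot deg [-30.07   1.28  -5.02] shift mm tool [445.6 -33.9  -4.2] world [-125.6  428.8    4.7]
```

>>> {"api": "step_arm", "payload": {"moves": [{"rx": 0,"ry": 0,"rz": 0,"dx": 15,"dy": -1,"dz": 0,"gripper": -1},{"rx": 0,"ry": 0,"rz": 0,"dx": 30,"dy": -2,"dz": 0,"gripper": -1},{"rx": 0,"ry": 0,"rz": 0,"dx": 40,"dy": -3,"dz": 0,"gripper": -1},{"rx": 0,"ry": 0,"rz": 0,"dx": 40,"dy": -3,"dz": 0,"gripper": -1},{"rx": 0,"ry": 0,"rz": 0,"dx": 40,"dy": -3,"dz": 0,"gripper": -1},{"rx": 0,"ry": 0,"rz": 0,"dx": 40,"dy": -3,"dz": 0,"gripper": -1},{"rx": 0,"ry": 0,"rz": 0,"dx": 40,"dy": -3,"dz": 0,"gripper": -1},{"rx": 0,"ry": 0,"rz": 0,"dx": 40,"dy": -3,"dz": 0,"gripper": -1},{"rx": 0,"ry": 0,"rz": 0,"dx": 40,"dy": -3,"dz": 0,"gripper": -1},{"rx": 0,"ry": 0,"rz": 0,"dx": 40,"dy": -3,"dz": 0,"gripper": -1},{"rx": 0,"ry": 0,"rz": 0,"dx": 40,"dy": -3,"dz": 0,"gripper": -1},{"rx": 0,"ry": 0,"rz": 0,"dx": 25,"dy": -2,"dz": 0,"gripper": -1},{"rx": 0,"ry": 0,"rz": 0,"dx": 13,"dy": -1,"dz": 0,"gripper": -1},{"rx": 0,"ry": 0,"rz": 0,"dx": 0,"dy": 0,"dz": 0,"gripper": -1},{"rx": -5,"ry": 0.2,"rz": -0.8,"dx": 0,"dy": 0,"dz": 0,"gripper": -1},{"rx": -5,"ry": 0.2,"rz": -0.8,"dx": 0,"dy": 0,"dz": 0,"gripper": -1},{"rx": -5,"ry": 0.2,"rz": -0.8,"dx": 0,"dy": 0,"dz": 0,"gripper": -1},{"rx": 0,"ry": 0,"rz": 0,"dx": 0,"dy": 0,"dz": 0,"gripper": -1}]}}

```text
clock: 13.75
tcp_pos: [0.4424, 0.1966, 0.2868]
orientation: [1.823, 2.346, 0.311]
contact_force: [-0.1, -0.4, -3.9]
grip_width: 0.0292
gripper_force: 80.3
```

```bash
python3 -c "
from h import *
goal(.06)"
```

```text
t 13.75 p [0.4424 0.1966 0.2868] 
R [[-0.248, 0.937, 0.248], [0.969, 0.238, 0.069], [0.005, 0.257, -0.966]] q [-1.148 -0.037  0.545  2.151  0.146  0.781 -0.443] F [-0.1 -0.4 -3.9] w 0.0292 80.3
rot deg [-15.11   0.77  -2.67] shift mm tool [ 4.8  1.2 -3.9] world [-1.   4.6  4.1]
```

>>> {"api": "step_arm", "payload": {"moves": [{"rx": -3,"ry": 0.1,"rz": -0.5,"dx": 1,"dy": 0,"dz": -1,"gripper": -1},{"rx": -4,"ry": 0.2,"rz": -0.7,"dx": 1,"dy": 0,"dz": -1,"gripper": -1},{"rx": -4,"ry": 0.2,"rz": -0.7,"dx": 1,"dy": 0,"dz": -1,"gripper": -1},{"rx": -4,"ry": 0.2,"rz": -0.7,"dx": 1,"dy": 0,"dz": -1,"gripper": -1},{"rx": 0,"ry": 0,"rz": 0,"dx": 0,"dy": 0,"dz": 0,"gripper": -1},{"rx": 0,"ry": 0,"rz": 0,"dx": 0,"dy": 0,"dz": 0,"gripper": -1}]}}

```text
clock: 14.5
tcp_pos: [0.4418, 0.2015, 0.2912]
orientation: [1.647, 2.226, 0.593]
contact_force: [0.3, 0.7, -2.6]
grip_width: 0.0292
gripper_force: 80.3
```

```bash
python3 -c "
from h import *
goal(.06)"
```

```text
t 14.5 p [0.4418 0.2015 0.2912] 
R [[-0.292, 0.829, 0.478], [0.956, 0.254, 0.144], [-0.002, 0.499, -0.867]] q [-1.12  -0.153  0.407  2.309  0.52   0.545 -0.796] F [ 0.3  0.7 -2.6] w 0.0292 80.3
rot deg [-0.08  0.14 -0.07] shift mm tool [-0.1 -0.6  0.1] world [-0.4 -0.3 -0.4]
```

>>> {"api": "step_arm", "payload": {"moves": [{"rx": 0,"ry": 0,"rz": 0,"dx": 0,"dy": -0.6,"dz": 6,"gripper": -1},{"rx": 0,"ry": 0,"rz": 0,"dx": 0,"dy": 0,"dz": 12,"gripper": -1},{"rx": 0,"ry": 0,"rz": 0,"dx": 0,"dy": 0,"dz": 14,"gripper": -1},{"rx": 0,"ry": 0,"rz": 0,"dx": 0,"dy": 0,"dz": 14,"gripper": -1},{"rx": 0,"ry": 0,"rz": 0,"dx": 0,"dy": 0,"dz": 9,"gripper": -1},{"rx": 0,"ry": 0,"rz": 0,"dx": 0,"dy": 0,"dz": 5,"gripper": -1},{"rx": 0,"ry": 0,"rz": 0,"dx": 0,"dy": 0,"dz": 0,"gripper": -1},{"rx": 0,"ry": 0,"rz": 0,"dx": 0,"dy": 0,"dz": 0,"gripper": -1},{"rx": 0,"ry": 0,"rz": 0,"dx": 0,"dy": 0,"dz": 0,"gripper": -1}]}}

```text
clock: 15.62
tcp_pos: [0.4693, 0.2107, 0.2392]
orientation: [1.644, 2.227, 0.597]
contact_force: [-0.1, 0.1, -3.8]
grip_width: 0.0291
gripper_force: 80.2
```

```bash
python3 -c "
from h import *
np.set_printoptions(suppress=True,precision=1)
goal()
S=r.grab_frame('side');T=r.grab_frame('top')
F=G+.13*zc;yc=np.cross(zc,xc)
pl=[F+sx*.03*xc+sy*.06*yc for sx,sy in((-1,-1),(-1,1),(1,1),(1,-1))]
for n,im in(('side',S),('top',T)):
    q=proj(n,pl);print(n,q.tolist());
    cv2.polylines(im,[np.round(q*16).astype(int)],True,(0,0,255),1,cv2.LINE_AA,4)
print(proj('side',G),proj('side',F))
s=cv2.resize(S[110:250,200:340],(400,400));t=cv2.resize(T[140:280,160:300],(400,400));cv2.imwrite('pics/f.png',np.hstack([s,t]))"
```

```text
t 15.62 p [0.5 0.2 0.2] 
R [[-0.294, 0.827, 0.479], [0.956, 0.255, 0.147], [-0.001, 0.501, -0.866]] q [-1.1  0.   0.5  2.3  0.5  0.3 -0.8] F [-0.1  0.1 -3.8] w 0.0291 80.2
rot deg [0.1 0.  0. ] shift mm tool [-0.9  0.3  0.6] world [ 0.8 -0.7 -0.3]
side [[252.78057403476356, 169.94205798378462], [226.13018498596705, 144.27750024063835], [244.47552785580206, 126.76418569801605], [272.3455436377786, 151.18611371583268]]
top [[254.30977509375205, 236.53039782507884], [199.1173026600992, 255.16353395553602], [188.2089140554634, 230.7466475662324], [244.98439348444182, 211.5430794082455]]
[[272.6 176.8]] [[248.5 147.6]]
```

View pics/f.png

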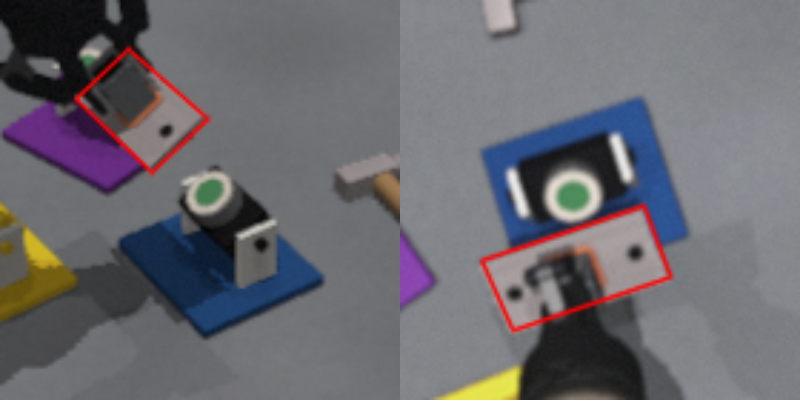

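The plate lies right on the predicted outline in both views, around (248,148) side and (222,234) top. It looks clear of the camera. I'll trim the last millimetre and let it settle.

>>> {"api": "step_arm", "payload": {"moves": [{"rx": 0,"ry": 0,"rz": 0,"dx": -0.8,"dy": 0.2,"dz": 0.5,"gripper": -1},{"rx": 0,"ry": 0,"rz": 0,"dx": 0,"dy": 0,"dz": 0,"gripper": -1},{"rx": 0,"ry": 0,"rz": 0,"dx": 0,"dy": 0,"dz": 0,"gripper": -1},{"rx": 0,"ry": 0,"rz": 0,"dx": 0,"dy": 0,"dz": 0,"gripper": -1},{"rx": 0,"ry": 0,"rz": 0,"dx": 0,"dy": 0,"dz": 0,"gripper": -1},{"rx": 0,"ry": 0,"rz": 0,"dx": 0,"dy": 0,"dz": 0,"gripper": -1}]}}

```text
clock: 16.48
tcp_pos: [0.4699, 0.21, 0.2385]
orientation: [1.644, 2.227, 0.596]
contact_force: [-0.5, -0.3, -3.3]
grip_width: 0.0291
gripper_force: 80.2
```

```bash
python3 -c "
from h import *
goal()
print(abs(r.get_obs()['qvel']).max())
print(r.hand_in())"
```

```text
t 16.48 p [0.4699 0.21   0.2385] 
R [[-0.294, 0.827, 0.478], [0.956, 0.255, 0.146], [-0.001, 0.5, -0.866]] q [-1.101  0.007  0.468  2.327  0.496  0.348 -0.764] F [-0.5 -0.3 -3.3] w 0.0291 80.2
rot deg [0.02 0.06 0.03] shift mm tool [ 0.   0.4 -0.3] world [0.2 0.1 0.4]
0.0024155422446150835
the job is handed in; nothing more can be done
None
```

I handed the job in at 16.5 s (limit 54 s; verdict not returned): clamp swung to its stop, and the bracket held still 130 mm from the lens, within about 0.5 mm and 0.1° of the target pose I measured from the cameras (calibrated to about 2 mm).

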